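# Stand the toppled flux bottle in its drip dish

## Task

On the soldering bench the square flux bottle has been knocked over. Pick it up, turn it upright on its foot and set it down, without dropping it, in the empty steel drip dish so that it stands flat inside the rim. Leave the pump bottle standing where it is in the other dish.

Things in the scene. Friction and masses are not known exactly. Their poses are not given: they have to be found in the camera images.
- flux_bottle: Toppled white squeeze bottle lying on a flat side, nozzle towards the robot (within 50 deg). Square body 46 x 46 mm, 84 mm long, then neck, grey cap 26 mm across and thin nozzle to 138 mm from the foot. 0.16 kg, centre of mass about 45 mm from the foot; rigid, 30 N grip is fine. Origin: centre of the foot; z: foot to nozzle (level now, up at the end); x, y: square to the flat sides, y level now.
- empty_dish: The empty one of two equal round stainless steel drip dishes, fixed to the bench: 109 mm across outside, flat floor 4 mm above the bench, about 99 mm across inside, rim 14 mm above the bench. Origin: centre of its underside, on the bench; z up.
- pump_bottle: Round white bottle with a pump head, 60 mm across and 153 mm tall, about 0.32 kg, standing in the other dish about 140 to 320 mm from the empty one. Not to be moved. Origin: centre of its underside; z up.

How it is judged:
On the way:
1. the bottle, upright to within 25 degrees and touched by the fingers, has its foot over the empty dish (centre within 30 mm) less than 20 mm above the dish floor: it is set down, not dropped (contact force between the fingers and flux_bottle above 0.3 N and angle between flux_bottle's own z axis and vertical below 0.436 rad and horizontal distance between flux_bottle and empty_dish below 0.03 m and z of flux_bottle in the frame of empty_dish below 0.024 m), for 0.05 s.
At the end, for the whole second after the job is handed in: The flux bottle stands at rest, upright to within 10 degrees, with its foot flat on the floor of the empty dish inside the rim (foot centre within 23 mm of the dish centre and no more than 7 mm above the bench). The pump bottle stands upright within 20 mm of where it was (angle between each of flux_bottle, pump_bottle's own z axis and vertical below 0.175 rad and horizontal distance between flux_bottle and empty_dish below 0.023 m and z of flux_bottle in the frame of empty_dish below 0.007 m and linear speed of flux_bottle below 0.02 m/s and distance of pump_bottle from where it was at the start of the episode below 0.02 m); the robot touches nothing.
It fails at once if the pump bottle is tipped by more than 15 degrees or moved by more than 20 mm (angle between pump_bottle's own z axis and vertical above 0.262 rad or distance of pump_bottle from where it was at the start of the episode above 0.02 m).
It also fails if it takes over 48 s, if anything falls off the work surface, if the arm or the gripper's body presses on something with over 40 N, if the wrist force passes 120 N, or if a joint passes its speed limit or range.

## Robot

A 6-joint arm with a two-finger parallel gripper is mounted at the origin on the work surface. World frame = base frame: x ahead of the robot, y to its left, z up, the work surface at z = 0. Lengths are in m, angles in rad, forces in N, time in s.
With the tool pointing down it reaches from about 0.3 to 0.875 m from the base axis. Payload 6.4 kg.
Tool frame: the origin (TCP) lies midway between the tips of the shut fingers; the grasp point (between the pads) lies 19 mm behind it; z points along the fingers, y is the line along which they close (so a half turn about z gives the same grasp; the last joint's range is limited). The gripper opens to 85 mm and grips with 20 to 120 N. Pads are 22 mm wide; open, the fingers measure 114 mm over their backs; the gripper's body (76 mm by 85 mm) begins 54 mm behind the grasp point. The pads swing forward as they close: fully open they stand 13 mm farther back than shut.
Start: joints at [-1.464, 0.181, 1.607, -0, 1.354, -0.206], TCP at [0.177, -0.547, 0.231] pointing down, gripper open.
Joint ranges: [-2.99, 2.99], [-0.89, 2.07], [0.3, 2.58], [-1.14, 4.28], [0, 2.63], [-3.12, 3.12]. Speed limits (rad/s): [2.57, 2.57, 3.01, 3.14, 3.14, 3.14].

## Interface

Orientations are given as a unit quaternion [w, x, y, z].
In Python, from bench import sensors, vision, ctrl gives the robot as it stands.
- The arm moves only by the tool carry_out, never from a script. Its argument "deltas" is text: rows parted by semicolons, each of 7 numbers parted by spaces: the shift along the tool's x, y, z in mm, then the turn, a rotation vector about the tool's x, y, z in rad, then the closure, from 0 (fully open) to 1 (shut). In form: tx ty tz ax ay az claw; .... A call has 1 to 12 rows; each row is the pose to reach, as a shift and turn from the pose commanded when the call began, along the tool's axes at that moment; what a row does not reach only later rows make up. A row lasts 1/8 s, in which the tool goes at most 62.5 mm and 10.7 degrees, less where a joint would pass 70% of its speed; a pose out of reach is approached as far as the arm can. A call with a gripper value outside its range is refused whole. The fingers move at their own pace and stop on an object; the grip force is fixed at half the most. Time passes only in rows, so rows that repeat a pose let the fingers close. It gives the time, the measured TCP pose, the force, the opening and the grip force at its end, in the units of the state.
- sensors.get_obs(): the state, without advancing time (a new reading comes with each control period).
- vision.camera(name): name is "scene" or "top" or "wrist"; returns the picture (420x560x3 uint8, blue, green, red); there is no depth.
- vision.camera_model(name): a dict with "K" (3x3 intrinsics, pixels), "extrinsics" (4x4, takes a point from world to camera coordinates); the wrist camera has in their place "hand_eye" (4x4, takes a point from camera to tool coordinates, whose origin is the TCP and whose axes are the flange's). Camera axes: x right, y down, z forward; pixel columns grow to the right and rows downward; lengths in m; the calibration is good to about 2 mm. A picture is of the moment at which its call begins: read the wrist's pose just before it. camera_model takes no time and is no camera call.
- ctrl.hand_in(): hands the job in; it is judged then, once.
The state is a dict: "time_s": time; "q": joint angles; "dq": joint speeds; "joint_efforts": joint torques, N m; "eef_pos": TCP position; "eef_rot": TCP orientation; "wrist_force": force on the tool from outside, world axes, zero at the start; "torque": the same for the moment, N m; "opening": opening from 0.0 (shut) to 1.0 (fully open); "grasp_force": force on a finger pad.
Only numpy, scipy, OpenCV 4.12 (cv2) and the standard library are available. Lean on these libraries where they do the work, as an engineer would, in place of code of your own. Each camera call takes 0.05 s, during which the arm holds its last target. There are 200 camera calls.

## Working session

There is one attempt and no reset: what is moved stays moved. The work goes in short steps, Python scripts to look and compute and a tool call to move; the robot and the scene stay as the last step left them, time stands still between calls to the robot, and variables do not carry over. Pictures are saved under pics/ and viewed, at most 10 in all, crops included, and the job is handed in when it is done.

Besides the shell and the picture viewer there is one more tool, called after "Call:" as name(argument=value, ...), one argument or row to a line, values as JSON. carry_out: Moves the arm, as the interface text tells. Its arguments: {"type":"object","properties":{"deltas":{"type":"string"}},"required":["deltas"]}

```bash
mkdir -p pics; ls; python3 - <<'E'
from bench import sensors, vision
import cv2,numpy as np
np.set_printoptions(precision=4,suppress=True)
for n in ("top","scene"):
    cv2.imwrite(f"pics/{n}0.png",vision.camera(n)); print(n,vision.camera_model(n))
print(vision.camera_model("wrist")); o=sensors.get_obs(); print(o)
E
```

```text
pics
top {'K': array([[416.9067,   0.    , 282.1258],
       [  0.    , 416.9067, 214.8247],
       [  0.    ,   0.    ,   1.    ]]), 'extrinsics': array([[-0.0183, -0.9998,  0.0087, -0.0356],
       [-0.9973,  0.0176, -0.0706,  0.6007],
       [ 0.0705, -0.01  , -0.9975,  0.9333],
       [ 0.    ,  0.    ,  0.    ,  1.    ]])}
scene {'K': array([[470.7818,   0.    , 274.8143],
       [  0.    , 470.7818, 214.2845],
       [  0.    ,   0.    ,   1.    ]]), 'extrinsics': array([[ 0.8393,  0.5437, -0.0091, -0.4916],
       [ 0.4087, -0.6418, -0.6489, -0.2572],
       [-0.3586,  0.5409, -0.7608,  1.088 ],
       [ 0.    ,  0.    ,  0.    ,  1.    ]])}
{'K': array([[372.078 ,   0.    , 282.6339],
       [  0.    , 372.078 , 212.8284],
       [  0.    ,   0.    ,   1.    ]]), 'hand_eye': array([[-0.0004, -0.9613, -0.2756,  0.0699],
       [ 1.    , -0.0007,  0.0007, -0.001 ],
       [-0.0009, -0.2756,  0.9613, -0.1433],
       [ 0.    ,  0.    ,  0.    ,  1.    ]])}
{'time_s': 0.1, 'q': array([-1.4643,  0.1815,  1.6079, -0.    ,  1.3538, -0.2063]), 'dq': array([-0.0014, -0.002 , -0.0023, -0.0003, -0.0013,  0.0001]), 'joint_efforts': array([  0.0003, -44.5877, -35.2238,  -0.0004,   0.0042,   0.    ]), 'eef_pos': array([ 0.1769, -0.5466,  0.2305]), 'eef_rot': array([-0.0008,  0.9878,  0.1558,  0.    ]), 'wrist_force': array([-0.1808, -0.3632,  0.3802]), 'torque': array([ 0.0238, -0.0177,  0.0185]), 'grasp_force': 0.0, 'opening': 0.9977127330829656}
```

View pics/top0.png

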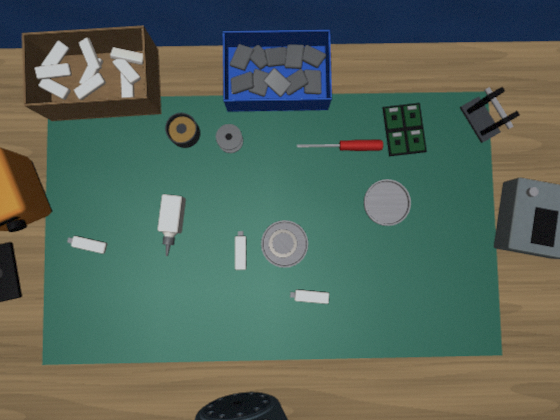

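View pics/scene0.png

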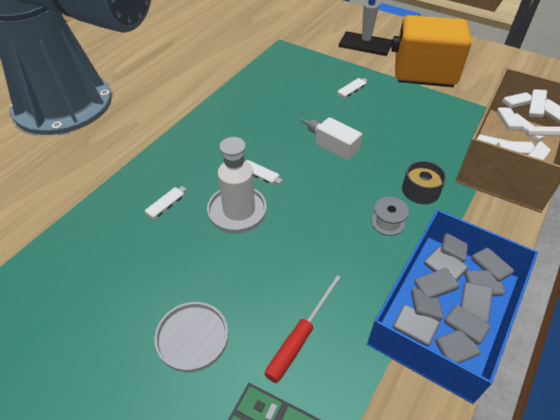

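The top picture shows the flux bottle from about (171,196) at the foot to (168,254) at the nozzle, pointing to the robot. The empty dish is at (387,203) and the pump bottle's dish at (285,244). Scene view agrees. I'll enlarge both to measure them.

```bash
cat > h.py <<'E'
import numpy as np,cv2
from bench import sensors,vision
from scipy.spatial.transform import Rotation as R
np.set_printoptions(precision=4,suppress=True)
def rays(n,uv,o=None):
    m=vision.camera_model(n)
    if n=="wrist":
        T=np.eye(4);q=o["eef_rot"];T[:3,:3]=R.from_quat(q,scalar_first=True).as_matrix();T[:3,3]=o["eef_pos"];T=T@m["hand_eye"]
    else: T=np.linalg.inv(m["extrinsics"])
    uv=np.atleast_2d(np.array(uv,float));d=np.c_[uv,np.ones(len(uv))]@np.linalg.inv(m["K"]).T@T[:3,:3].T
    return T[:3,3],d
def at_z(n,uv,z,o=None):
    c,d=rays(n,uv,o);return c+d*((z-c[2])/d[:,2])[:,None]
E
python3 - <<'E'
from h import *
t=cv2.imread("pics/top0.png");
a=cv2.resize(t[180:270,130:210],None,fx=5,fy=5,interpolation=cv2.INTER_CUBIC)
b=cv2.resize(t[170:260,355:425],None,fx=5,fy=5,interpolation=cv2.INTER_CUBIC)
cv2.imwrite("pics/c.png",np.hstack([a,b]))
print(at_z("top",[[387,203],[364.5,203],[410,203],[387,180],[387,226]],.014))
print(at_z("top",[[171,196],[170,235],[168,254]],[.046]))
print("scene dish",at_z("scene",[[191,337]],.012))
E
```

```text
[[ 0.6236 -0.29    0.014 ]
 [ 0.6245 -0.2378  0.014 ]
 [ 0.6227 -0.3434  0.014 ]
 [ 0.6774 -0.2919  0.014 ]
 [ 0.5703 -0.2881  0.014 ]]
[[0.6447 0.2012 0.046 ]
 [0.5577 0.2033 0.046 ]
 [0.5159 0.2077 0.046 ]]
scene dish [[ 0.6292 -0.2941  0.012 ]]
```

View pics/c.png

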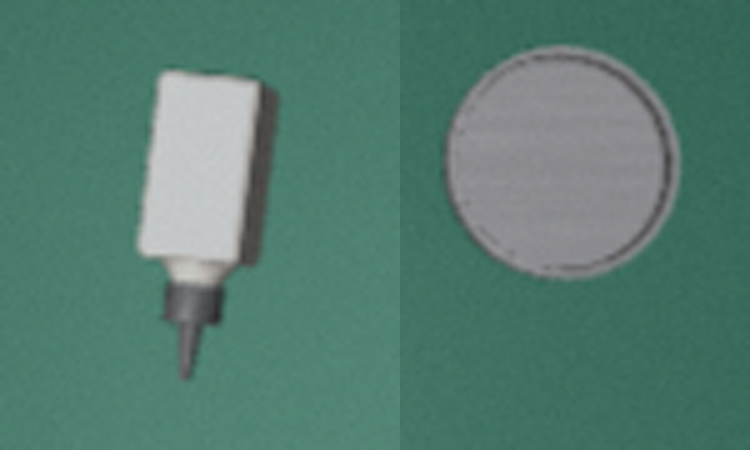

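The crop shows the body's top-face corners at (160,72), (258,78), (238,264) and (139,254), with the nozzle tip at (185,380). The dish rim spans x 445–680, y 46–278, so its centre is at full-image pixel (387.5,202.4).

```bash
python3 - <<'E'
from h import *
c=np.array([[160,72],[258,78],[238,264],[139,254]])/5+[130-.4,180-.4]
p=at_z("top",c,.046);print(p)
f=(p[0]+p[1])/2;s=(p[2]+p[3])/2;d=s-f
print("foot",f,"len",np.linalg.norm(d),"w",np.linalg.norm(p[1]-p[0]),np.linalg.norm(p[2]-p[3]),"yaw",np.degrees(np.arctan2(d[1],d[0])))
print("dish",at_z("top",[[387.1,202]],.014), "nozzle",at_z("top",np.array([[185,380]])/5+[129.6,179.6],.023))
o=sensors.get_obs();print(R.from_quat(o["eef_rot"],scalar_first=True).as_matrix())
E
```

```text
[[0.6496 0.2221 0.046 ]
 [0.6461 0.1784 0.046 ]
 [0.5632 0.1874 0.046 ]
 [0.5685 0.2312 0.046 ]]
foot [0.6478 0.2003 0.046 ] len 0.08250729305074357 w 0.04380320017370283 0.04414535919066865 yaw 173.70699280321
dish [[ 0.626  -0.2903  0.014 ]] nozzle [[0.5119 0.2169 0.023 ]]
[[ 0.9515  0.3077 -0.0002]
 [ 0.3077 -0.9515  0.0016]
 [ 0.0003 -0.0016 -1.    ]]
```

```bash
cat >> h.py <<'E'
def delta(pos,M,o):
    R0=R.from_quat(o["eef_rot"],scalar_first=True)
    return np.r_[R0.inv().apply(np.array(pos)-o["eef_pos"])*1000, (R0.inv()*R.from_matrix(M)).as_rotvec()]
def tool(z,y):
    z=np.array(z)/np.linalg.norm(z);y=np.array(y)-np.dot(y,z)*z;y/=np.linalg.norm(y);return np.c_[np.cross(y,z),y,z]
U=np.array([-.994,.110,0]);FOOT=np.array([.648,.200,.023])   # bottle axis, foot centre
def pick(a,flip=1): return tool(np.cos(a)*np.array([0,0,-1])-np.sin(a)*U, flip*np.array([-.11,-.994,0]))
E
python3 - <<'E'
from h import *
o=sensors.get_obs()
print(delta([.55,.2,.3],pick(.52),o))
E
```

```text
[ 584.7455 -595.6514  -68.393    -0.1116    0.5122    0.413 ]
```

Call:
carry_out(
  deltas="40 -40 -40 0 0 0 0;80 -80 -70 0 0 0 0;120 -122 -70 0 0 0.1 0;160 -163 -70 0 0 0.2 0;200 -204 -70 0 0 0.3 0;240 -244 -70 -0.02 0.1 0.4 0;280 -285 -70 -0.04 0.2 0.41 0;320 -326 -70 -0.06 0.3 0.41 0;360 -367 -70 -0.08 0.4 0.41 0;400 -408 -70 -0.1 0.5 0.41 0;440 -448 -70 -0.11 0.51 0.41 0;480 -489 -70 -0.11 0.51 0.41 0",
)

```text
time_s: 1.6
eef_pos: [0.4833, 0.068, 0.3018]
eef_rot: [0.014, 0.965, -0.051, 0.257]
wrist_force: [0.5, -1.5, -0.3]
opening: 1.003
grasp_force: 0.0
```

```bash
python3 - <<'E'
from h import *
import json
o=sensors.get_obs()
print({k:o[k] for k in("time_s","q","eef_pos","eef_rot")});print(delta([.55,.2,.3],pick(.52),o))
E
```

```text
{'time_s': 1.6, 'q': array([-0.1015, -0.448 ,  2.1058, -0.0047,  0.9631,  1.5771]), 'eef_pos': array([0.4833, 0.068 , 0.3018]), 'eef_rot': array([ 0.0145,  0.9649, -0.0512,  0.257 ])}
[  44.5122 -138.3907   27.4024   -0.0005   -0.0007    0.004 ]
```

Call:
carry_out(
  deltas="20 -50 13 0 0 -0.18 0;44 -100 27 0 0 -0.36 0;44 -138 27 0 0 -0.54 0;44 -138 27 0 0 -0.72 0;44 -138 27 0 0 -0.9 0;44 -138 27 0 0 -1.08 0;44 -138 27 0 0 -1.26 0;44 -138 27 0 0 -1.44 0;44 -138 27 0 0 -1.57 0;44 -138 27 0 0 -1.57 0",
)

```text
time_s: 2.85
eef_pos: [0.5489, 0.1975, 0.2989]
eef_rot: [0.191, 0.72, 0.645, 0.17]
wrist_force: [-0.5, 0.2, -0.6]
opening: 1.0
grasp_force: 0.0
```

```bash
cat >> h.py <<'E'
D=[([-1.4643,.1815,1.6079,0,1.3538,-.2063],[.1769,-.5466,.2305]),([-.1015,-.448,2.1058,-.0047,.9631,1.5771],[.4833,.068,.3018])]
E
python3 - <<'E'
from h import *
o=sensors.get_obs()
print({k:o[k] for k in("time_s","q","eef_pos","eef_rot")});print(delta([.55,.2,.3],pick(.52,-1),o))
from scipy.optimize import least_squares
D.append((o["q"],o["eef_pos"]))
q=np.array([d[0] for d in D]);P=np.array([d[1] for d in D])
rp=np.cos(q[:,0])*P[:,0]+np.sin(q[:,0])*P[:,1]; lat=-np.sin(q[:,0])*P[:,0]+np.cos(q[:,0])*P[:,1]
print(rp,lat)
# r'=a1+L2 s2+L3 s23+e c23+d6 s235 ; z=d1+L2 c2+L3 c23-e s23+d6 c235
s2,c2=np.sin(q[:,1]),np.cos(q[:,1]);t=q[:,1]+q[:,2];s3,c3=np.sin(t),np.cos(t);u=t+q[:,4];s5,c5=np.sin(u),np.cos(u)
I=np.ones(len(q));Z=0*I
A=np.r_[np.c_[I,Z,s2,s3,s5],np.c_[Z,I,c2,c3,c5]];b=np.r_[rp,P[:,2]]
x,res,_,sv=np.linalg.lstsq(A,b,rcond=None);print("a1 d1 L2 L3 d6",x,A@x-b,sv)
x=np.linalg.lstsq(A[:,1:],b,rcond=None)[0];print(x,A[:,1:]@x-b)
E
```

```text
{'time_s': 2.85, 'q': array([ 0.2345, -0.1402,  1.8808, -0.2112,  0.9205,  0.4301]), 'eef_pos': array([0.5489, 0.1975, 0.2989]), 'eef_rot': array([0.1905, 0.7197, 0.6455, 0.1704])}
[ 2.5978  1.2402 -0.5617 -0.0022 -0.0025 -1.5692]
[0.5623 0.4739 0.5798] [0.1178 0.1166 0.0646]
a1 d1 L2 L3 d6 [0.0179 0.2441 0.4263 0.4788 0.3269] [-0.0005 -0.001   0.0016  0.0021  0.0013 -0.0035] [3.087  2.3083 0.3447 0.1392 0.0635]
[0.2459 0.4268 0.4972 0.3262] [-0.0004 -0.0012  0.0014  0.0011  0.0026 -0.0037]
```

```bash
cat >> h.py <<'E'
D.append(([.2345,-.1402,1.8808,-.2112,.9205,.4301],[.5489,.1975,.2989]))
from scipy.optimize import least_squares
LIM=np.array([[-2.99,2.99],[-.89,2.07],[.3,2.58],[-1.14,4.28],[0,2.63],[-3.12,3.12]])
def Ry(t):return R.from_euler("y",t)
def Rz(t):return R.from_euler("z",t)
def fk(q,p,s4=1):
    d1,L2,L3,d6,b1,b2=p
    r=Rz(q[0]);x=r.apply([0,b1,d1]);r=r*Ry(q[1]);x=x+r.apply([0,0,L2]);r=r*Ry(q[2]);x=x+r.apply([0,0,L3])
    r=r*Rz(s4*q[3])*Ry(q[4]);x=x+r.apply([0,b2,d6]);return x,r*Rz(q[5]-np.pi/2)
def fit(s4): return least_squares(lambda p:np.concatenate([fk(q,p,s4)[0]-P for q,P in D]),[.25,.43,.49,.326,.117,0.])
PAR=fit(1).x
def ik(pos,M,seeds,s4=1):
    out=[]
    for s in seeds:
        f=lambda q:np.r_[fk(q,PAR,s4)[0]-pos,.3*(fk(q,PAR,s4)[1].inv()*R.from_matrix(M)).as_rotvec()]
        g=least_squares(f,np.clip(s,LIM[:,0]+.02,LIM[:,1]-.02),bounds=(LIM[:,0],LIM[:,1]))
        if np.abs(g.fun).max()<2e-3 and not any(np.abs(g.x-k).max()<.05 for k in out): out.append(g.x)
    return out
E
python3 - <<'E'
from h import *
for s in (1,-1):
    f=fit(s);print(s,f.x,f.fun)
o=sensors.get_obs();print(fk(o["q"],PAR)[1].as_matrix(),R.from_quat(o["eef_rot"],scalar_first=True).as_matrix(),sep="\n")
rng=np.random.default_rng(0)
seeds=rng.uniform(LIM[:,0],LIM[:,1],(12,6))
a=.52;dish=np.array([.626,-.291,0])
for flip in(1,-1):
  # pick
  M=pick(a,flip);g=FOOT+.042*U+[0,0,.002];print("pick",flip,*ik(g+.019*M[:,2],M,seeds),sep="\n  ")
  for h in np.radians(range(-180,180,30)):
    H=np.array([np.cos(h),np.sin(h),0]);z=np.cos(a)*H+[0,0,-np.sin(a)]
    # in pick, closing y = flip*(up x ...): rotate bottle frame: pick frame (U, top v=+z) -> (up, v=-H)
    B0=np.c_[U/np.linalg.norm(U),[0,0,1],np.cross(U,[0,0,1])/np.linalg.norm(U)];B1=np.c_[[0,0,1],-H,np.cross([0,0,1],-H)]
    M1=B1@B0.T@M
    for q in ik(dish+[0,0,.05]+.019*M1[:,2],M1,seeds): print(flip,np.degrees(h).round(),q)
E
```

```text
1 [ 0.2432  0.4157  0.4994  0.3137  0.1223 -0.0048] [-0.0003  0.0002 -0.0004 -0.0004 -0.0003  0.0006  0.0003  0.0008 -0.0002]
-1 [ 0.2041  0.1848  0.5569  0.0351 -0.1236  0.2229] [-0.0168 -0.0165 -0.0006  0.0166 -0.019  -0.009  -0.0398  0.0272  0.0096]
[[-0.1086 -0.8642  0.4913]
 [-0.9941  0.0941 -0.0542]
 [ 0.0006 -0.4943 -0.8693]]
[[ 0.1086  0.8642  0.4913]
 [ 0.9941 -0.0941 -0.0542]
 [-0.0006  0.4943 -0.8693]]
pick
  1
  [ 0.2135  0.352   2.0076 -0.5181  0.3249 -0.7922]
1 -150.0 [-0.3283  1.2279  0.7323 -0.7676  1.9178 -2.4043]
1 -120.0 [-0.2507  0.9537  1.2382 -0.9969  1.4717 -2.4767]
1 -60.0 [-0.3889  0.5077  2.0347  4.2173  0.6477 -2.1795]
1 -30.0 [-0.6785  0.4012  2.2022  2.8703  0.5233 -1.4118]
1 0.0 [-0.9312  0.4577  2.1016  1.7958  0.7956 -0.9049]
1 30.0 [-1.0117  0.636   1.794   1.2366  1.1631 -0.7801]
1 60.0 [-0.9673  0.8684  1.3781  0.901   1.5507 -0.7886]
1 90.0 [-0.861   1.131   0.8986  0.6545  1.9499 -0.8905]
1 120.0 [-0.7269  1.4565  0.3     0.4035  2.3708 -1.11  ]
pick
  -1
  [ 0.2135  0.352   2.0076 -0.5181  0.3249  2.3494]
-1 -150.0 [-0.3283  1.2279  0.7323 -0.7676  1.9178  0.7373]
-1 -120.0 [-0.2507  0.9537  1.2382 -0.9969  1.4717  0.6649]
-1 -60.0 [-0.3889  0.5077  2.0347  4.2173  0.6477  0.9621]
-1 -30.0 [-0.6785  0.4012  2.2022  2.8703  0.5233  1.7298]
-1 0.0 [-0.9312  0.4577  2.1016  1.7958  0.7956  2.2367]
-1 30.0 [-1.0117  0.636   1.794   1.2366  1.1631  2.3615]
-1 60.0 [-0.9673  0.8684  1.3781  0.901   1.5507  2.3529]
-1 90.0 [-0.861   1.131   0.8986  0.6545  1.9499  2.2511]
-1 120.0 [-0.7269  1.4565  0.3     0.4035  2.3708  2.0316]
```

```bash
sed -i 's/Rz(q\[5\]-np.pi\/2)/Rz(q[5]+np.pi\/2)/' h.py; cat >> h.py <<'E'
MP=pick(.52,-1);TP=FOOT+.042*U+[0,0,.003]+.019*MP[:,2];DISH=np.array([.626,-.291,0])
E
python3 - <<'E'
from h import *
o=sensors.get_obs()
print(TP, delta(TP-.1*MP[:,2],MP,o),delta(TP,MP,o))
E
```

```text
[0.6156 0.2036 0.0095] [ 13.487  -86.2626 184.0118  -0.0022  -0.0025  -1.5692] [ 13.4727 -85.9623 284.0113  -0.0022  -0.0025  -1.5692]
```

Call:
carry_out(
  deltas="2 -10 20 0 0 -0.18 0;4 -20 40 0 0 -0.36 0;6 -30 60 0 0 -0.54 0;8 -40 80 0 0 -0.72 0;10 -50 100 0 0 -0.9 0;12 -60 120 0 0 -1.08 0;13.5 -70 140 0 0 -1.26 0;13.5 -80 160 0 0 -1.44 0;13.5 -86 175 0 0 -1.57 0;13.5 -86 184 0 0 -1.57 0;13.5 -86 184 0 0 -1.57 0;13.5 -86 184 0 0 -1.57 0",
)

```text
time_s: 4.35
eef_pos: [0.5675, 0.2092, 0.0977]
eef_rot: [0.256, 0.053, 0.965, -0.014]
wrist_force: [-0.1, -1.0, -0.2]
opening: 1.003
grasp_force: 0.0
```

```bash
python3 - <<'E'
from h import *
o=sensors.get_obs();w=vision.camera("wrist")
m=vision.camera_model("wrist");T=np.eye(4);T[:3,:3]=R.from_quat(o["eef_rot"],scalar_first=True).as_matrix();T[:3,3]=o["eef_pos"]
T=np.linalg.inv(T@m["hand_eye"])
V=np.cross([0,0,1],U);L=[FOOT+k*.084*U+s*.023*V+[0,0,.023] for k,s in((0,-1),(0,1),(1,1),(1,-1))]
uv=cv2.projectPoints(np.array(L),cv2.Rodrigues(T[:3,:3])[0],T[:3,3],m["K"],None)[0].reshape(-1,2);print(uv)
cv2.polylines(w,[uv.astype(np.int32)],True,(0,0,255),1);cv2.imwrite("pics/w1.png",w)
print(o["q"],o["eef_pos"],delta(TP,MP,o))
E
```

```text
[[315.2374 282.8494]
 [247.0497 282.8468]
 [235.7844 190.4618]
 [325.4246 190.4531]]
[ 0.25    0.1942  1.9971 -0.3796  0.4891 -0.9157] [0.5675 0.2092 0.0977] [  1.6555  -0.3326 100.6728   0.0008  -0.001   -0.0004]
```

View pics/w1.png

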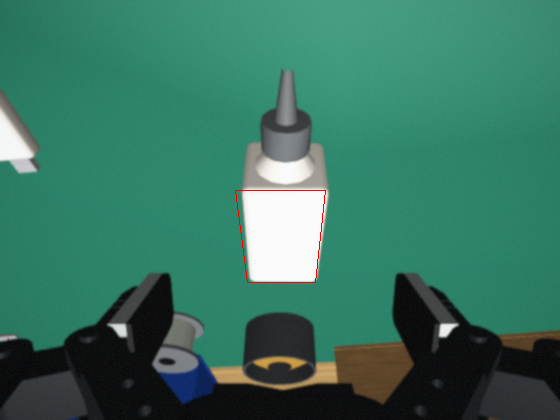

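The wrist view shows the bottle body within about 2 mm of the predicted outline, (247–315, 283) to (236–325, 190), with clear space on both finger sides. Going in and closing.

Call:
carry_out(
  deltas="1.5 0 30 0 0 0 0;1.5 0 60 0 0 0 0;1.5 0 80 0 0 0 0;1.5 0 92 0 0 0 0;1.5 0 100 0 0 0 0;1.5 0 100 0 0 0 0;1.5 0 100 0 0 0 1;1.5 0 100 0 0 0 1;1.5 0 100 0 0 0 1;1.5 0 100 0 0 0 1;1.5 0 100 0 0 0 1;1.5 0 100 0 0 0 1",
)

```text
time_s: 5.9
eef_pos: [0.6152, 0.2041, 0.0102]
eef_rot: [0.256, 0.052, 0.965, -0.014]
wrist_force: [-4.5, 0.3, 5.9]
opening: 0.531
grasp_force: 61.8
```

```bash
python3 - <<'E'
from h import *
o=sensors.get_obs()
print(o["q"],o["eef_pos"],o["opening"],o["grasp_force"],o["wrist_force"])
rng=np.random.default_rng(0);s=o["q"]
M0=R.from_quat(o["eef_rot"],scalar_first=True).as_matrix();p0=o["eef_pos"]
Un=U/np.linalg.norm(U)
B0=np.c_[Un,[0,0,1],np.cross(Un,[0,0,1])]
f=M0.T@(FOOT-p0)   # foot in tool frame
qa=ik(p0+[0,0,.28]-[.05,0,0],M0,[s])[0];print("lift",qa)
for h in np.radians([45,60,75]):
    H=np.array([np.cos(h),np.sin(h),0]);B1=np.c_[[0,0,1],-H,np.cross([0,0,1],-H)];M1=B1@B0.T@M0
    pe=DISH+[0,0,.006]-M1@f
    qe=ik(pe,M1,[s,[-.97,.87,1.38,.9,1.55,-.79]]);qb=ik(pe+[0,0,.2],M1,[s,[-.97,.6,1.38,.9,1.55,-.79]])
    print(np.degrees(h),pe,"\n end",qe,"\n above",qb)
    if qb:
        for t in np.linspace(0,1,6):
            x,r=fk(qa+t*(qb[0]-qa),PAR);print("   ",x,"foot",x+r.apply(f),"bz",r.apply(M0.T@Un),"body",x-.12*r.as_matrix()[:,2])
E
```

```text
[ 0.2162  0.444   1.9049 -0.5019  0.3353 -0.8088] [0.6152 0.2041 0.0102] 0.5312090155363483 61.83034300804138 [-4.4811  0.2807  5.8919]
lift [ 0.2387 -0.0949  1.8581 -0.2178  0.8971 -1.1296]
45.0 [ 0.6354 -0.2822  0.0391] 
 end [array([-1.0062,  0.7513,  1.5941,  1.0492,  1.3575, -0.7785])] 
 above [array([-1.006 ,  0.4716,  1.5446,  1.0126,  1.5278, -0.494 ])]
    [0.5652 0.2041 0.2902] foot [0.598 0.2   0.303] bz [-0.9939  0.11    0.    ] body [0.506  0.2105 0.3944]
    [0.5877 0.1191 0.2394] foot [0.617  0.0992 0.2426] bz [-0.8378  0.4762  0.267 ] body [0.5517 0.1165 0.3538]
    [0.6062 0.0413 0.2086] foot [0.6245 0.0119 0.2006] bz [-0.5335  0.6464  0.5455] body [0.5827 0.0168 0.3237]
    [ 0.6265 -0.0429  0.1998] foot [ 0.6315 -0.0725  0.181 ] bz [-0.2154  0.5808  0.785 ] body [ 0.5994 -0.0931  0.3054]
    [ 0.6422 -0.1482  0.2114] foot [ 0.6367 -0.1698  0.1838] bz [-0.0132  0.3277  0.9447] body [ 0.5961 -0.2175  0.2979]
    [ 0.6354 -0.2822  0.2391] foot [ 0.626 -0.291  0.206] bz [-0.  0.  1.] body [ 0.5616 -0.3558  0.2986]
59.99999999999999 [ 0.6328 -0.2801  0.0391] 
 end [arra
[... 962 characters left out ...]
2,  1.95  , -0.6203])]
    [0.5652 0.2041 0.2902] foot [0.598 0.2   0.303] bz [-0.9939  0.11    0.    ] body [0.506  0.2105 0.3944]
    [0.5987 0.119  0.249 ] foot [0.629  0.1007 0.2515] bz [-0.846  0.446  0.292] body [0.5688 0.1197 0.3652]
    [0.6234 0.0396 0.2229] foot [0.6448 0.0127 0.214 ] bz [-0.5623  0.5927  0.5766] body [0.6151 0.0177 0.3406]
    [ 0.6437 -0.0466  0.2146] foot [ 0.6539 -0.0745  0.1951] bz [-0.2656  0.5267  0.8075] body [ 0.6425 -0.0994  0.3223]
    [ 0.6515 -0.1517  0.222 ] foot [ 0.6524 -0.1738  0.1942] bz [-0.0608  0.298   0.9526] body [ 0.6423 -0.2334  0.3094]
    [ 0.6297 -0.2787  0.2391] foot [ 0.626 -0.291  0.206] bz [-0.  0.  1.] body [ 0.6027 -0.3794  0.2986]
```

```bash
python3 - <<'E'
from h import *
o=sensors.get_obs();M0=R.from_quat(o["eef_rot"],scalar_first=True).as_matrix()
for d in([0,0,.03],[-.05,0,.28]):print(M0.T@np.array(d)*1000)
E
```

```text
[-14.8821  -0.0074 -26.0485]
[ -95.738    -5.4651 -267.7767]
```

Call:
carry_out(
  deltas="-5 0 -9 0 0 0 1;-10 0 -18 0 0 0 1;-15 0 -26 0 0 0 1;-23 -1 -54 0 0 0 1;-32 -2 -84 0 0 0 1;-41 -2 -114 0 0 0 1;-50 -3 -144 0 0 0 1;-60 -3 -174 0 0 0 1;-72 -4 -204 0 0 0 1;-84 -5 -234 0 0 0 1;-92 -5 -256 0 0 0 1;-96 -5 -268 0 0 0 1",
)

```text
time_s: 7.4
eef_pos: [0.5654, 0.2045, 0.2919]
eef_rot: [0.257, 0.052, 0.965, -0.014]
wrist_force: [0.4, 1.0, -1.9]
opening: 0.53
grasp_force: 61.7
```

```bash
python3 - <<'E'
from h import *
o=sensors.get_obs()
print(o["q"],o["eef_pos"],o["opening"],o["grasp_force"],o["wrist_force"])
cv2.imwrite("pics/s2.png",vision.camera("scene"))
M0=R.from_quat(o["eef_rot"],scalar_first=True).as_matrix();s=o["q"]
Un=U/np.linalg.norm(U);B0=np.c_[Un,[0,0,1],np.cross(Un,[0,0,1])]
f=MP.T@(FOOT-np.array([.6152,.2041,.0102]));h=np.radians(60)
H=np.array([np.cos(h),np.sin(h),0]);M1=np.c_[[0,0,1],-H,np.cross([0,0,1],-H)]@B0.T@MP
pe=DISH+[0,0,.206]-M1@f;qb=ik(pe,M1,[[-.97,.6,1.38,.9,1.74,-.55]])[0]
for t in np.linspace(0,1,25)[1:]:
    x,r=fk(s+t*(qb-s),PAR)
    x=x+[0,0,.06*np.sin(np.pi*t)]
    print(delta(x,r.as_matrix(),o).round(2),(x+r.apply(f)).round(3))
print(qb)
E
```

```text
[ 0.2407 -0.0919  1.8528 -0.2183  0.8985 -1.1275] [0.5654 0.2045 0.2919] 0.5297798159473978 61.69232368469238 [ 0.3743  1.0071 -1.9237]
[ -6.81 -17.11   7.93   0.01   0.05   0.1 ] [0.606 0.179 0.299]
[-12.47 -34.81  14.38   0.01   0.11   0.19] [0.612 0.157 0.294]
[-17.74 -52.07  20.16   0.02   0.16   0.29] [0.617 0.136 0.29 ]
[-22.7  -68.9   25.4    0.02   0.21   0.39] [0.621 0.116 0.286]
[-27.45 -85.37  30.23   0.02   0.26   0.48] [0.624 0.096 0.282]
[ -32.03 -101.55   34.77    0.02    0.31    0.58] [0.627 0.077 0.278]
[ -36.53 -117.53   39.14    0.01    0.36    0.67] [0.629 0.058 0.274]
[ -40.96 -133.41   43.41    0.01    0.4     0.77] [0.631 0.04  0.27 ]
[ -45.37 -149.32   47.69   -0.      0.45    0.86] [0.633 0.022 0.266]
[ -49.76 -165.39   52.02   -0.02    0.49    0.95] [0.635 0.004 0.262]
[ -54.13 -181.76   56.44   -0.03    0.53    1.05] [ 0.637 -0.014  0.258]
[ -58.45 -198.57   60.99   -0.05    0.58    1.14] [ 0.638 -0.031  0.254]
[ -62.7  -215.97   65.65   -0.07    0.62    1.23] [ 0.64  -0.049  0.25 ]
[ -66.8  -234.08   70.41   -0.1     0.66    1.32] [ 0.641 -0.067  0.246]
[ -70.68 -253.05   75.22   -0.13    0.7     1.4 ] [ 0.642 -0.086  0.241]
[ -74.27 -272.98   80.02   -0.16    0.74    1.49] [ 0.643 -0.105  0.237]
[ -77.44 -293.98   84.72   -0.19    0.77    1.57] [ 0.644 -0.126  0.233]
[ -80.09 -316.12   89.22   -0.23    0.81    1.65] [ 0.644 -0.146  0.228]
[ -82.09 -339.47   93.41   -0.28    0.84    1.72] [ 0.644 -0.168  0.224]
[ -83.3  -364.06   97.16   -0.33    0.87    1.8 ] [ 0.642 -0.191  0.22 ]
[ -83.58 -389.9   100.33   -0.38    0.9     1.87] [ 0.64  -0.215  0.216]
[ -82.79 -416.96  102.77   -0.43    0.93    1.94] [ 0.637 -0.239  0.212]
[ -80.78 -445.2   104.33   -0.49    0.96    2.  ] [ 0.632 -0.265  0.209]
[ -77.4  -474.54  104.87   -0.56    0.98    2.06] [ 0.626 -0.291  0.206]
[-0.9719  0.623   1.3216  0.9164  1.7403 -0.5526]
```

View pics/s2.png

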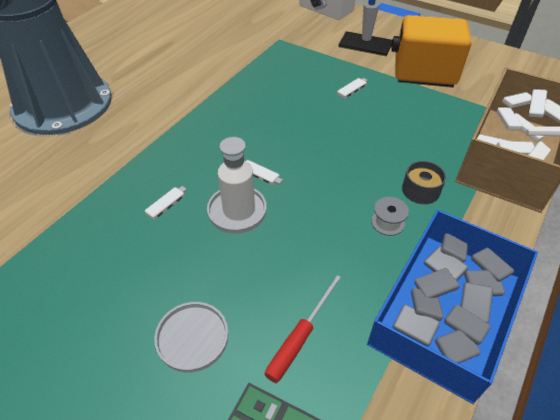

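The bottle has left the bench, with the gripper holding at opening 0.53; the gripper itself is out of view. The pump bottle is unmoved at (238,190). Transit, first half:

Call:
carry_out(
  deltas="-7 -17 8 0.01 0.05 0.1 1;-12 -35 14 0.01 0.11 0.19 1;-18 -52 20 0.02 0.16 0.29 1;-23 -69 25 0.02 0.21 0.39 1;-27 -85 30 0.02 0.26 0.48 1;-32 -102 35 0.02 0.31 0.58 1;-37 -118 39 0.01 0.36 0.67 1;-41 -133 43 0.01 0.4 0.77 1;-45 -149 48 0 0.45 0.86 1;-50 -165 52 -0.02 0.49 0.95 1;-54 -182 56 -0.03 0.53 1.05 1;-58 -199 61 -0.05 0.58 1.14 1",
)

```text
time_s: 8.95
eef_pos: [0.6238, -0.0028, 0.2645]
eef_rot: [-0.049, 0.554, 0.815, 0.162]
wrist_force: [-0.2, 0.1, -1.6]
opening: 0.534
grasp_force: 61.6
```

```bash
python3 - <<'E'
from h import *
o=sensors.get_obs()
print(o["q"],o["eef_pos"],o["opening"],o["grasp_force"])
s=o["q"];qb=np.array([-0.9719,0.623,1.3216,0.9164,1.7403,-0.5526])
x0=fk(s,PAR)[0];e=o["eef_pos"]-x0;print(e)
for t in np.linspace(0,1,13)[1:]:
    x,r=fk(s+t*(qb-s),PAR);print(delta(x+e*(1-t)+[0,0,.03*np.sin(np.pi*t)],r.as_matrix(),o).round(2))
E
```

```text
[-0.3713  0.2257  1.5231  0.3423  1.4249 -0.8033] [ 0.6238 -0.0028  0.2645] 0.5335018484486831 61.641175746917725
[ 0.0052 -0.0001  0.002 ]
[-16.87  -1.5   -7.13  -0.02   0.05   0.08]
[-34.27  -3.46 -14.77  -0.04   0.1    0.16]
[-52.39  -6.09 -22.47  -0.06   0.16   0.23]
[-71.38  -9.59 -29.84  -0.09   0.21   0.31]
[-91.33 -14.18 -36.57  -0.12   0.26   0.38]
[-112.32  -20.04  -42.44   -0.15    0.32    0.45]
[-134.35  -27.34  -47.39   -0.18    0.37    0.52]
[-157.36  -36.23  -51.43   -0.22    0.42    0.59]
[-181.24  -46.81  -54.74   -0.25    0.48    0.65]
[-205.84  -59.18  -57.55   -0.29    0.53    0.71]
[-230.93  -73.39  -60.23   -0.34    0.58    0.77]
[-256.29  -89.49  -63.15   -0.38    0.64    0.82]
```

Call:
carry_out(
  deltas="-17 -2 -7 -0.02 0.05 0.08 1;-34 -3 -15 -0.04 0.1 0.16 1;-52 -6 -22 -0.06 0.16 0.23 1;-71 -10 -30 -0.09 0.21 0.31 1;-91 -14 -37 -0.12 0.26 0.38 1;-112 -20 -42 -0.15 0.32 0.45 1;-134 -27 -47 -0.18 0.37 0.52 1;-157 -36 -51 -0.22 0.42 0.59 1;-181 -47 -55 -0.25 0.48 0.65 1;-206 -59 -58 -0.29 0.53 0.71 1;-231 -73 -60 -0.34 0.58 0.77 1;-256 -89 -63 -0.38 0.64 0.82 1",
)

```text
time_s: 10.45
eef_pos: [0.6337, -0.2801, 0.2391]
eef_rot: [-0.252, 0.748, 0.433, 0.435]
wrist_force: [0.2, -0.2, -1.7]
opening: 0.532
grasp_force: 61.7
```

```bash
cat >> h.py <<'E'
F=MP.T@(FOOT-np.array([.6152,.2041,.0102]));Un=U/np.linalg.norm(U)
_h=np.radians(60);H=np.array([np.cos(_h),np.sin(_h),0]);M1=np.c_[[0,0,1],-H,np.cross([0,0,1],-H)]@np.c_[Un,[0,0,1],np.cross(Un,[0,0,1])].T@MP
def place(z): return DISH+[0,0,z]-M1@F
E
python3 - <<'E'
from h import *
o=sensors.get_obs();print(o["eef_pos"],o["opening"],o["grasp_force"])
r=R.from_quat(o["eef_rot"],scalar_first=True);print("foot",o["eef_pos"]+r.apply(F),"bz",r.apply(MP.T@Un))
for z in(.06,.02,.006):print(delta(place(z),M1,o))
a=vision.camera("scene");b=vision.camera("top")
cv2.imwrite("pics/p3.png",np.hstack([a[100:400,60:400],b[100:400,200:500]]))
E
```

```text
[ 0.6337 -0.2801  0.2391] 0.5320610181703606 61.74826383590698
foot [ 0.6269 -0.2909  0.2061] bz [-0.0006 -0.0014  1.    ]
[-127.1149   -0.7062   72.0116   -0.0027   -0.0015    0.0014]
[-161.8572   -0.6996   91.8351   -0.0027   -0.0015    0.0014]
[-174.017    -0.6973   98.7734   -0.0027   -0.0015    0.0014]
```

View pics/p3.png

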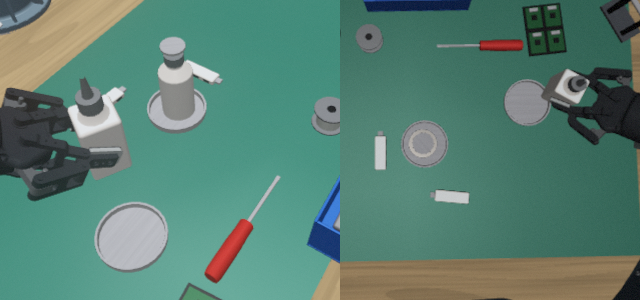

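The bottle is upright above the dish and the pump bottle is untouched. The nozzle tip is at scene (143,182) and top (438,184). Checking its true position:

```bash
python3 - <<'E'
from h import *
print(at_z("top",[[438,180]],.344),at_z("scene",[[143,181]],.344))
E
```

```text
[[ 0.6263 -0.2823  0.344 ]] [[ 0.6348 -0.2959  0.344 ]]
```

Call:
carry_out(
  deltas="-20 -0.5 11 0 0 0 1;-45 -0.5 25 0 0 0 1;-70 -0.5 40 0 0 0 1;-95 -0.5 54 0 0 0 1;-115 -0.5 65 0 0 0 1;-130 -0.5 74 0 0 0 1;-140 -0.5 80 0 0 0 1;-148 -0.5 84 0 0 0 1;-154 -0.5 87.5 0 0 0 1;-158 -0.5 89.5 0 0 0 1;-158 -0.5 89.5 0 0 0 1;-158 -0.5 89.5 0 0 0 1",
)

```text
time_s: 12.05
eef_pos: [0.6337, -0.2801, 0.0596]
eef_rot: [-0.251, 0.748, 0.435, 0.434]
wrist_force: [0.3, -0.6, -1.2]
opening: 0.532
grasp_force: 61.9
```

```bash
python3 - <<'E'
from h import *
o=sensors.get_obs();print(o["eef_pos"],o["opening"],o["grasp_force"],o["wrist_force"])
r=R.from_quat(o["eef_rot"],scalar_first=True);print("foot",o["eef_pos"]+r.apply(F),"bz",r.apply(MP.T@Un))
for z in(.012,.008,.005,.003):print(delta(place(z),M1,o))
a=vision.camera("scene");b=vision.camera("top")
z=lambda i:cv2.resize(i,(390,480),interpolation=cv2.INTER_CUBIC)
cv2.imwrite("pics/p4.png",np.hstack([z(a[240:400,125:255]),z(b[130:290,330:460])]))
E
```

```text
[ 0.6337 -0.2801  0.0596] 0.532287613561808 61.87190294265747 [ 0.2548 -0.5912 -1.2003]
foot [ 0.627  -0.2911  0.0266] bz [-0.0024  0.0015  1.    ]
[-12.851   -0.7858   6.8363  -0.0034   0.0001   0.0052]
[-16.322   -0.7969   8.8242  -0.0034   0.0001   0.0052]
[-18.9252  -0.8052  10.3152  -0.0034   0.0001   0.0052]
[-20.6607  -0.8107  11.3092  -0.0034   0.0001   0.0052]
```

View pics/p4.png

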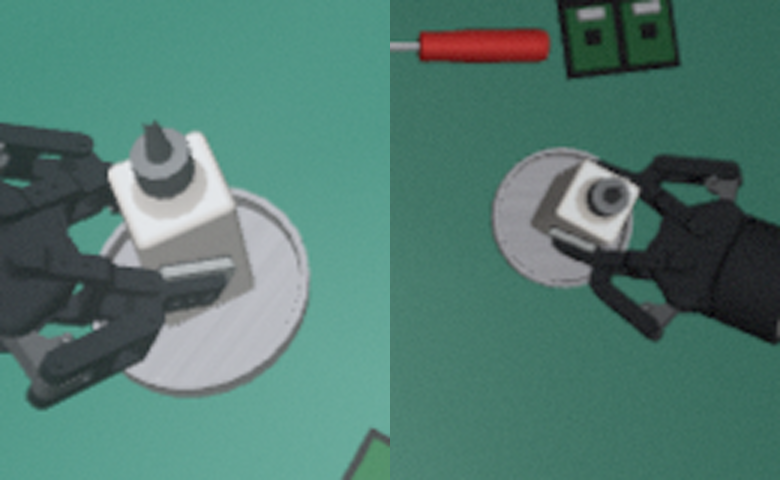

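Both views show the bottle upright with its foot inside the rim outline. The shoulder-square centres are at top (399,198) and scene (184,303).

```bash
python3 - <<'E'
from h import *
print(at_z("top",[[399,198.3]],.1106),at_z("scene",[[184.3,303]],.1106))
E
```

```text
[[ 0.6239 -0.29    0.1106]] [[ 0.6335 -0.2909  0.1106]]
```

Call:
carry_out(
  deltas="-5 0 3 0 0 0 1;-10 0 5.5 0 0 0 1;-14 -0.5 7.5 0 0 0 1;-17 -0.5 9 0 0 0.005 1;-19 -0.5 10.3 0 0 0.005 1;-19 -0.5 10.3 0 0 0.005 1;-19 -0.5 10.3 0 0 0.005 1",
)

```text
time_s: 13.02
eef_pos: [0.6329, -0.2801, 0.0381]
eef_rot: [-0.252, 0.749, 0.433, 0.434]
wrist_force: [-2.3, 0.8, 2.1]
opening: 0.533
grasp_force: 61.9
```

Call:
carry_out(
  deltas="-0.5 0 0.3 0 0 0 1;-0.5 0 0.3 0 0 0 1;-0.5 0 0.3 0 0 0 0.4;-0.5 0 0.3 0 0 0 0.2;-0.5 0 0.3 0 0 0 0;-0.5 0 0.3 0 0 0 0;-0.5 0 0.3 0 0 0 0;-0.5 0 0.3 0 0 0 0",
)

```text
time_s: 14.02
eef_pos: [0.6329, -0.2801, 0.037]
eef_rot: [-0.252, 0.749, 0.433, 0.433]
wrist_force: [1.3, 0.3, 0.3]
opening: 0.999
grasp_force: 0.0
```

Call:
carry_out(
  deltas="0 0 -8 0 0 0 0;0 0 -20 0 0 0 0;0 0 -40 0 0 0 0;0 0 -65 0 0 0 0;0 0 -90 0 0 0 0;0 0 -115 0 0 0 0;0 0 -140 0 0 0 0;0 0 -150 0 0 0 0;0 0 -150 0 0 0 0",
)

```text
time_s: 15.15
eef_pos: [0.568, -0.394, 0.1118]
eef_rot: [-0.252, 0.749, 0.433, 0.434]
wrist_force: [0.4, 0.3, -0.3]
opening: 1.0
grasp_force: 0.0
```

```bash
python3 - <<'E'
from h import *
o=sensors.get_obs();print(o["time_s"],o["eef_pos"],o["opening"],o["wrist_force"])
a=vision.camera("scene");b=vision.camera("top")
cv2.imwrite("pics/p5.png",np.hstack([cv2.resize(a[100:400,100:300],(400,600)),cv2.resize(b[130:290,330:437],(400,600))]))
E
```

```text
15.15 [ 0.568  -0.394   0.1118] 1.0001520357608331 [ 0.384   0.3103 -0.2539]
```

View pics/p5.png

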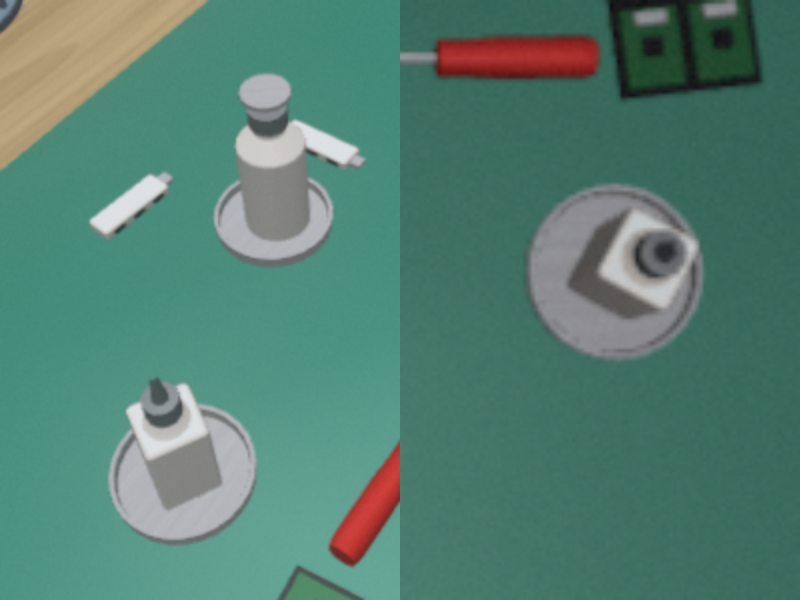

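The bottle stands upright near the centre of the dish, with its foot inside the rim in both views. The gripper is clear and the pump bottle is undisturbed.

```bash
python3 -c "
from bench import ctrl; print(ctrl.hand_in())"
```

```text
the job is handed in; nothing more can be done
None
```

The flux bottle stands upright inside the rim of the empty dish, set down rather than dropped. The pump bottle looks undisturbed in the final pictures, and the job was handed in at about 15 s; the hand-in returned no verdict.

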